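# Pair the mixed-up coffee cups with their own saucers on a flea-market table

### The job

Customers have mixed up the three small white coffee cups: each stands on the wrong saucer. Move the cups round so that each one stands upright in the middle of the saucer of its own shape (round on round, four-sided on four-sided, six-sided on six-sided), parking a cup on the empty cork mat or another clear spot on the way. It is china: set every cup down gently on its saucer, let none fall over, leave the saucers where they lie and do not disturb the sugar bowl, the milk jug or the brass bell.

Things in the scene. Friction and masses are not known exactly. Their poses are not given: they have to be found in the camera images.
- round_cup: white china cup, round, 65 mm across and 50 mm high, open at the top, about 0.13 kg. Origin: centre of the underside of its foot (42 mm wide). Its own z axis points up; its loop handle (8 mm thick, standing 25 mm out from the wall) is on its own +y side, so take it by the outside with the fingers closing along its own x axis. The side walls are vertical from 19 mm above the origin to the rim; about 38 mm above the origin is a good height to grip.
- square_cup: white china cup, four-sided, 54 mm across the flats and 56 mm high, open at the top, about 0.14 kg. Origin: centre of the underside of its foot (42 mm wide). Own z up, flats facing own +-x and +-y, loop handle (8 mm thick, standing 25 mm out from the wall) on its +y side: grip along its own x axis, about 38 mm above the origin. Side walls vertical from 19 mm above the origin up.
- hex_cup: white china cup, six-sided, 56 mm across the flats and 68 mm high (the tallest), open at the top, about 0.15 kg. Origin: centre of the underside of its foot (42 mm wide). Own z up, flats facing own +-x, edges at own +-y, loop handle (8 mm thick, standing 25 mm out from the edge) on its +y side: grip along its own x axis, about 38 mm above the origin. Side walls vertical from 19 mm above the origin up.
- round_saucer: white china saucer, round, 124 mm across, loose on the table, about 0.2 kg. Origin: centre of its underside, z up. Flat middle 72 mm across, its upper face 5 mm above the origin (a cup's origin stands there); the sloping border rises to 14 mm above the table.
- square_saucer: white china saucer, four-sided, 112 mm across the flats, loose on the table, about 0.24 kg. Origin: centre of its underside, z up. Flat middle 72 mm across, its upper face 5 mm above the origin (a cup's origin stands there); the sloping border rises to 14 mm above the table.
- hex_saucer: white china saucer, six-sided, 116 mm across the flats, loose on the table, about 0.21 kg. Origin: centre of its underside, z up. Flat middle 72 mm across, its upper face 5 mm above the origin (a cup's origin stands there); the sloping border rises to 14 mm above the table.
- cork_mat: round cork mat, 110 mm across and 6 mm thick, lying fast on the table, empty at the start: a free spot for parking a cup. Origin: centre of its underside; its top is 6 mm above that.
- sugar_bowl: round white china sugar bowl with its lid on and a thin brass band, 74 mm across, 76 mm high, loose; to be left alone. Origin: centre of its underside.
- milk_jug: white china milk jug with a waist, 62 mm across, 74 mm high, handle on its own +x side reaching 51 mm from its axis, loose; to be left alone. Origin: centre of its underside.
- brass_bell: small brass table bell with a dark wooden handle pointing up, 52 mm across, 76 mm high, loose; to be left alone. Origin: centre of its underside.

How it is judged:
At the end, for the whole second after the job is handed in: Each cup stands upright (within 6 degrees) and at rest in the flat middle of the saucer of its own shape, its axis within 12 mm of the saucer's centre and its foot on the saucer; the saucers lie flat within 40 mm of where they began; everything is released (horizontal distance between round_cup and round_saucer below 0.012 m and z of round_cup in the frame of round_saucer between 0.002 and 0.0085 m and angle between each of round_cup, square_cup, hex_cup's own z axis and vertical below 0.105 rad and angle between each of round_saucer, square_saucer, hex_saucer's own z axis and vertical below 0.07 rad and distance of each of round_saucer, square_saucer, hex_saucer from where it was at the start of the episode below 0.04 m and linear speed of each of round_cup, round_saucer, square_cup, square_saucer, hex_cup, hex_saucer below 0.02 m/s and horizontal distance between square_cup and square_saucer below 0.012 m and z of square_cup in the frame of square_saucer between 0.002 and 0.0085 m and horizontal distance between hex_cup and hex_saucer below 0.012 m and z of hex_cup in the frame of hex_saucer between 0.002 and 0.0085 m); the robot touches nothing.
It fails at once if a cup is dropped or pressed hard onto its saucer (over 60 N) (contact force between round_cup and round_saucer above 60 N or contact force between square_cup and square_saucer above 60 N or contact force between hex_cup and hex_saucer above 60 N).
It fails at once if a cup falls over (angle between any of round_cup, square_cup, hex_cup's own z axis and vertical above 0.9 rad).
It fails at once if a saucer is shoved more than 60 mm (distance of any of round_saucer, square_saucer, hex_saucer from where it was at the start of the episode above 0.06 m).
It fails at once if the sugar bowl, milk jug or bell is shoved more than 25 mm or tipped over (distance of any of sugar_bowl, milk_jug, brass_bell from where it was at the start of the episode above 0.025 m or angle between any of sugar_bowl, milk_jug, brass_bell's own z axis and vertical above 0.5 rad).
It also fails if it takes over 112 s, if anything falls off the work surface, if the arm or the gripper's body presses on something with over 40 N, if the wrist force passes 120 N, or if a joint passes its speed limit or range.

### The arm

A 7-joint arm with a two-finger parallel gripper is mounted at the origin on the work surface. World frame = base frame: x ahead of the robot, y to its left, z up, the work surface at z = 0. Lengths are in m, angles in rad, forces in N, time in s.
With the tool pointing down it reaches from about 0.425 to 0.925 m from the base axis. Payload 6.8 kg.
Tool frame: the origin (TCP) lies on the front face of the gripper's body, between the roots of the fingers; the fingertips stand 73 mm ahead of it and the grasp point (between the pads) lies 54 mm ahead of it (env.nose_length is the distance from the TCP to the fingertips, in m); z points along the fingers, y is the line along which they close (so a half turn about z gives the same grasp; the last joint's range is limited). The gripper opens to 85 mm and grips with 20 to 120 N. Pads are 22 mm wide; open, the fingers measure 114 mm over their backs; the gripper's body (76 mm by 85 mm) begins 54 mm behind the grasp point. The pads swing forward as they close: fully open they stand 13 mm farther back than shut.
Start: joints at [-1.254, 0.477, 0.022, 1.555, -0.011, 1.109, -0.083], TCP at [0.278, 0.615, 0.304] pointing down, gripper open.
Joint ranges: [-2.96, 2.96], [-0.34, 2.1], [-1.41, 1.46], [0.24, 2.44], [-1.37, 4.51], [0.17, 1.92], [-2.96, 2.96]. Speed limits (rad/s): [2.39, 2.39, 3.14, 3.14, 3.14, 3.14, 3.14].

### API

Orientations are given as a unit quaternion [w, x, y, z].
In Python, from cell import env, kin, camera, calibration, job gives the robot as it stands. The module is installed in compiled form; this text tells all that it offers. Calls block until the motion is done:
- env.reach(position, orientation): joint-space move of the TCP to a pose.
- env.movel(position, velocity=0.15, rot=None, stop_force=None): straight line of the TCP; rot=None keeps the orientation; velocity is the mean speed in m/s. With stop_force (N) it stops when the force on the tool has changed by that much, and returns True; else False.
- env.goto_joints(angles): joint-space move.
- env.grip(opening, f_grip=None): finger opening in m; f_grip is the grip in N (None keeps the last); returns when the fingers have stopped.
- env.dwell(seconds).
- kin.inverse_kinematics(position, orientation): joint angles nearest the present ones, or None.
- env.get_state(): the state.
- camera(name): name is "scene" or "top" or "wrist"; returns (picture, depth): 480x640x3 uint8, blue, green, red; 480x640 float32, m along the optical axis (not along the pixel's ray), 0 where there is no reading.
- calibration(name): a dict with "fx", "fy", "cx", "cy" (pixels), "k1" (the pictures are not rectified: a ray, as slopes to the right and down, at radius r is drawn at 1 + k1 r^2 times it, then the intrinsics apply), "rvec" (rotation vector, rad) and "tvec" (3), from world to camera coordinates, as OpenCV has them. Camera axes: x right, y down, z forward; pixel columns grow to the right and rows downward; lengths in m; the calibration is good to about 2 mm. A picture is of the moment at which its call begins: read the wrist's pose just before it. calibration takes no time and is no camera call; for the wrist camera it gives the pose at the moment of the call.
A pose or a line that the arm cannot do raises env.PlanningError and nothing moves.
- job.job_done(): hands the job in; it is judged then, once.
The state is a dict: "time": time; "qpos": joint angles; "joint_velocities": joint speeds; "joint_torque": joint torques, N m; "tcp_pos": TCP position; "orientation": TCP orientation; "force": force on the tool from outside, world axes, zero at the start; "torque": the same for the moment, N m; "opening": finger opening in m; "gripper_force": force on a finger pad.
Only numpy, scipy, OpenCV 4.12 (cv2) and the standard library are available. Lean on these libraries where they do the work, as an engineer would, in place of code of your own. Each camera call takes 0.05 s, during which the arm holds its last target. There are 200 camera calls.

## Working session

There is one attempt and no reset: what is moved stays moved. The work goes in short steps, each a Python script; the robot and the scene stay as the last script left them, time stands still between calls to the robot, and variables do not carry over. Pictures are saved under pics/ and viewed, at most 14 in all, crops included, and the job is handed in when it is done.

```bash
mkdir -p pics; python3 - <<'E'
from cell import env,kin,camera,calibration,job
import cv2,numpy as np
for n in("top","scene"):
    p,d=camera(n); cv2.imwrite(f"pics/{n}0.png",p); np.save(f"{n}0.npy",d)
    c=calibration(n); print(n,{k:np.round(v,4).tolist() for k,v in c.items()}, (d>0).mean())
s=env.get_state();print(s["orientation"],s["time"],s["opening"])
E
```

```text
top {'fx': 451.3562, 'fy': 451.3562, 'cx': 324.7623, 'cy': 235.2184, 'k1': -0.0702, 'rvec': [2.0935, -2.1568, 0.1523], 'tvec': [-0.0163, 0.5479, 0.7805]} 0.9961751302083334
scene {'fx': 489.8389, 'fy': 489.8389, 'cx': 320.7924, 'cy': 241.8517, 'k1': -0.0591, 'rvec': [1.8922, 1.798, -0.5726], 'tvec': [0.0185, -0.441, 1.2689]} 0.995966796875
[-1.17426970e-04  2.10790113e-01  9.77530999e-01 -8.12059716e-04] 0.1 0.08559563090752124
```

View pics/top0.png

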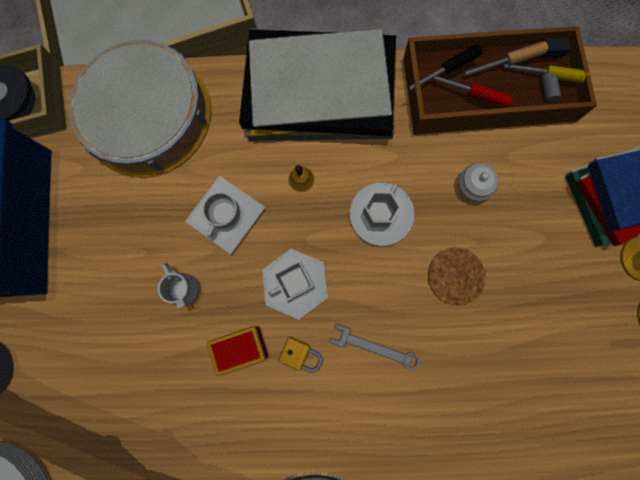

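View pics/scene0.png

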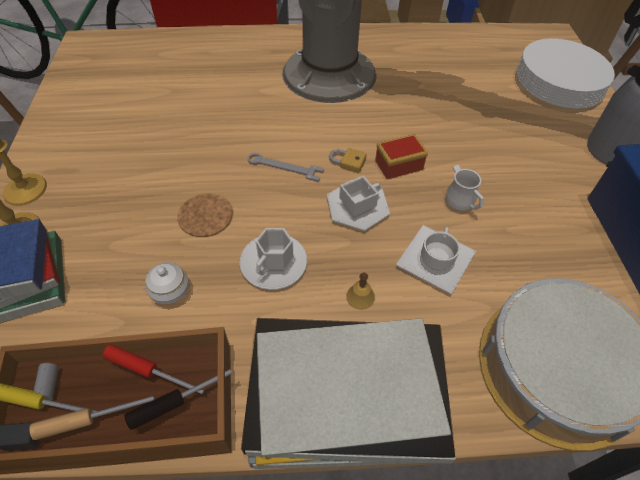

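The top view shows the round cup on the square saucer (~222,212), the square cup on the hex saucer (~294,283), the hex cup on the round saucer (~381,212), and the cork mat at (457,276). The bell is at (301,178), the sugar bowl at (478,183) and the jug at (176,288). The scene view agrees. Next I'll enlarge both.

```bash
cat > h.py <<'E'
import cv2,numpy as np
from scipy.spatial.transform import Rotation as Ro
def ray(c,u,v):
    xd,yd=(u-c["cx"])/c["fx"],(v-c["cy"])/c["fy"]
    x,y=cv2.undistortPoints(np.array([[[u,v]]],float),np.array([[c["fx"],0,c["cx"]],[0,c["fy"],c["cy"]],[0,0,1.]]),np.array([c["k1"],0,0,0.]))[0,0]
    R=cv2.Rodrigues(np.array(c["rvec"],float))[0]; t=np.array(c["tvec"],float).ravel()
    return -R.T@t, R.T@np.array([x,y,1.])
def at_z(c,u,v,z):
    o,d=ray(c,u,v); return o+d*(z-o[2])/d[2]
def tri(c1,p1,c2,p2):
    o1,d1=ray(c1,*p1);o2,d2=ray(c2,*p2)
    s=np.linalg.lstsq(np.c_[d1,-d2],o2-o1,rcond=None)[0]
    a,b=o1+s[0]*d1,o2+s[1]*d2; return (a+b)/2,np.linalg.norm(a-b)
def proj(c,P):
    p=cv2.projectPoints(np.array([P],float),np.array(c["rvec"],float),np.array(c["tvec"],float),np.array([[c["fx"],0,c["cx"]],[0,c["fy"],c["cy"]],[0,0,1.]]),np.array([c["k1"],0,0,0.]))[0]
    return p[0,0]
E
python3 - <<'E'
import cv2
from h import *
p=cv2.imread("pics/top0.png")[155:330,180:440]; cv2.imwrite("pics/top0c.png",cv2.resize(p,None,fx=3,fy=3,interpolation=cv2.INTER_CUBIC))
p=cv2.imread("pics/scene0.png")[165:305,230:480]; cv2.imwrite("pics/scene0c.png",cv2.resize(p,None,fx=3,fy=3,interpolation=cv2.INTER_CUBIC))
E
```

```text
(no output)
```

View pics/top0c.png

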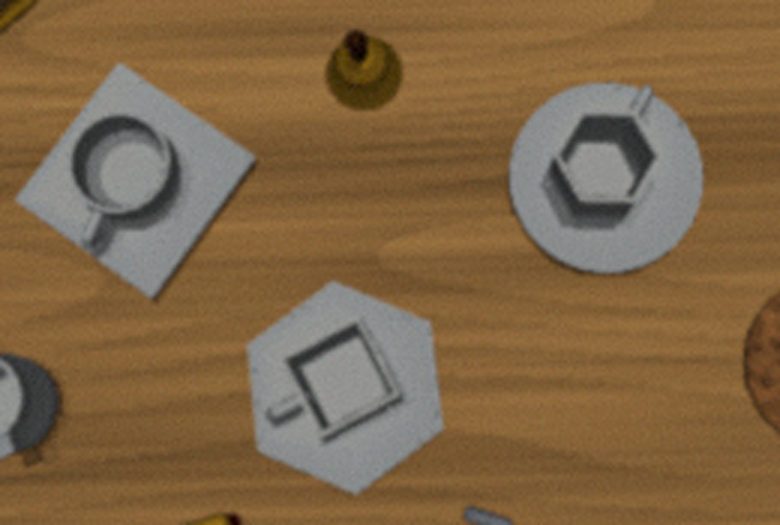

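View pics/scene0c.png

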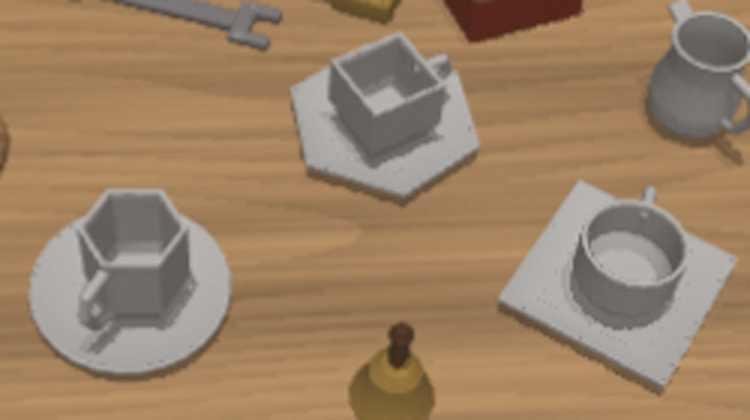

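The crops give clear outlines. In the 3x top crop the rim centres are hex (605,158), square (344,380) and round (122,165). The handle tips are at about (645,95), (272,413) and (92,243), and the saucer corners are legible. I'll triangulate these.

```bash
python3 - <<'E'
from cell import env,kin,camera,calibration
from h import *
ct,cs=calibration("top"),calibration("scene")
T=lambda p:(180+(p[0]-1)/3,155+(p[1]-1)/3); S=lambda p:(230+(p[0]-1)/3,165+(p[1]-1)/3)
L={"hexrim":((605,158),(134,229)),"rndrim":((122,165),(632,243)),"sqrim":((344,380),(387,78)),
"sqS1":((120,63),(662,390)),"sqS2":((255,158),(498,302)),"sqS3":((153,298),(582,180)),"sqS4":((17,200),(737,260)),"rndS":((606,178),(130,285)),"hexS":((345,386),(387,127)),
"hexS1":((335,281),(403,202)),"hexS2":((443,430),(290,90)),"hexS0":((432,322),(309,170)),"hexS5":((247,345),(479,145))}
for n,(a,b) in L.items():
    P,e=tri(ct,T(a),cs,S(b)); print(n,np.round(P,4),round(e,4))
for n,r,h,z in(("hex",(605,158),(645,95),.073),("rnd",(122,165),(92,243),.055),("sq",(344,380),(272,413),.061)):
    d=at_z(ct,*T(h),z-.01)-at_z(ct,*T(r),z); print(n,"handle az deg",np.degrees(np.arctan2(d[1],d[0])),np.linalg.norm(d))
for n,p,z in(("mat",(457,276),.006),("bell",(300,183),.02),("sugar",(478,185),.04),("jug",(178,289),.04)): print(n,np.round(at_z(ct,*p,z),3))
# from depth: mean xy of points by height band
for n,c,box in(("hex",(381,208),40),("rnd",(222,212),40),("sq",(294,283),40)):
    d=np.load("top0.npy"); v,u=np.mgrid[c[1]-box:c[1]+box,c[0]-box:c[0]+box]
    P=[]
    for uu,vv in zip(u.ravel(),v.ravel()):
        o,r=ray(ct,uu,vv); P.append(o+r*d[vv,uu])
    P=np.array(P); zt=np.percentile(P[:,2],99.5); print(n,"top z",zt,"table",np.percentile(P[:,2],5), "rim ctr",(P[P[:,2]>zt-.008].min(0)+P[P[:,2]>zt-.008].max(0))/2)
print(env.nose_length)
s=env.get_state(); cw=calibration("wrist"); print(Ro.from_quat(s["orientation"],scalar_first=True).as_matrix().round(2), ray(cw,320,240), s["tcp_pos"], cw["fx"])
E
```

```text
hexrim [ 0.5907 -0.1353  0.0683] 0.001
rndrim [0.6008 0.1611 0.0498] 0.0032
sqrim [0.4644 0.026  0.0527] 0.0042
sqS1 [0.6792 0.1732 0.0085] 0.0016
sqS2 [0.612  0.0842 0.0082] 0.0021
sqS3 [0.5224 0.1509 0.0124] 0.0052
sqS4 [0.5892 0.2399 0.0106] 0.003
rndS [ 0.5907 -0.1414  0.0107] 0.0015
hexS [0.4638 0.03   0.0029] 0.0043
hexS1 [0.5304 0.0341 0.0061] 0.0027
hexS2 [ 0.4342 -0.0327  0.0102] 0.0015
hexS0 [ 0.5023 -0.0261  0.0074] 0.0047
hexS5 [0.4905 0.0891 0.013 ] 0.0017
hex handle az deg -33.90350797768796 0.04992080443189011
rnd handle az deg 155.8354082033071 0.05166162303019409
sq handle az deg 111.8822317113916 0.04871222570371932
mat [ 0.468 -0.279  0.006]
bell [0.655 0.013 0.02 ]
sugar [ 0.634 -0.323  0.04 ]
jug [0.457 0.239 0.04 ]
hex top z 0.07369797954491585 table -0.0035295534067083466 rim ctr [ 0.52078109 -0.10876907  0.46241275]
rnd top z 0.05570648714627993 table -0.0034824510585910293 rim ctr [0.52262266 0.07238248 0.45347434]
sq top z 0.06210675073151614 table -0.00331568650822045 rim ctr [0.45667056 0.00767806 0.45663591]
0.0726
[[-0.91  0.41 -0.  ]
 [ 0.41  0.91 -0.  ]
 [-0.   -0.   -1.  ]] (array([0.21445315, 0.64339072, 0.37406912]), array([ 0.2436791 , -0.10790226, -0.96387989])) [0.27801809 0.614639   0.30301364] 399.3999316303123
```

Triangulated heights agree with the text: rims at 53–68 mm and saucer borders at 6–13 mm. I'll check the estimates from above with the wrist camera by overlaying model outlines on its picture.

```bash
cat >> h.py <<'E'
def quat(az):  # tool down, tool x at azimuth az (deg)
    a=np.radians(az); x=np.array([np.cos(a),np.sin(a),0]); z=np.array([0,0,-1.])
    return Ro.from_matrix(np.c_[x,np.cross(z,x),z]).as_quat(scalar_first=True)
def ngon(x,y,z,R,n,a0):
    t=np.radians(a0)+np.arange(n)*2*np.pi/n; return np.c_[x+R*np.cos(t),y+R*np.sin(t),0*t+z]
def draw(img,c,poly,col,k=2):
    p=np.array([proj(c,q) for q in poly])*k; cv2.polylines(img,[np.round(p).astype(int)],True,col,1)
def models(img,c,E,k=2):
    x,y,a=E["hex"];draw(img,c,ngon(x,y,.073,.0323,6,a),(0,0,255),k); draw(img,c,[(x,y,.06),(x+.057*np.cos(np.radians(a)),y+.057*np.sin(np.radians(a)),.06)],(0,0,255),k)
    x,y,a=E["rnd"];draw(img,c,ngon(x,y,.055,.0325,40,a),(0,0,255),k); draw(img,c,[(x,y,.04),(x+.0575*np.cos(np.radians(a)),y+.0575*np.sin(np.radians(a)),.04)],(0,0,255),k)
    x,y,a=E["sq"];draw(img,c,ngon(x,y,.061,.0382,4,a+45),(0,0,255),k); draw(img,c,[(x,y,.05),(x+.052*np.cos(np.radians(a)),y+.052*np.sin(np.radians(a)),.05)],(0,0,255),k)
    x,y,a=E["hexS"];draw(img,c,ngon(x,y,.014,.067,6,a),(0,200,0),k)
    x,y,a=E["sqS"];draw(img,c,ngon(x,y,.014,.0792,4,a),(0,200,0),k)
    x,y,a=E["rndS"];draw(img,c,ngon(x,y,.014,.062,40,a),(0,200,0),k)
    x,y,a=E["mat"];draw(img,c,ngon(x,y,.006,.055,40,a),(200,0,0),k)
E0=dict(hex=(.591,-.1355,-33),rnd=(.600,.1615,156),sq=(.4645,.026,113),hexS=(.4637,.029,4),sqS=(.6005,.162,8),rndS=(.5907,-.1414,0),mat=(.468,-.279,0))
E
python3 - <<'E'
from cell import env,kin,camera,calibration
from h import *
env.reach([.50,.03,.40],quat(180))
for i,xy in enumerate([(.50,.03)]):
    c=calibration("wrist"); p,d=camera("wrist"); cv2.imwrite("pics/w1.png",p); np.save("w1.npy",d)
    import json; json.dump({k:np.array(v).tolist() for k,v in c.items()},open("w1.json","w"))
img=p.copy(); models(img,c,E0,1); cv2.imwrite("pics/w1o.png",img)
print(env.get_state()["time"],env.get_state()["qpos"])
E
```

```text
2.4083 [-0.58712881  0.09531336  0.43789595  1.86054508 -0.04336912  1.19525964
  1.43728643]
```

View pics/w1o.png

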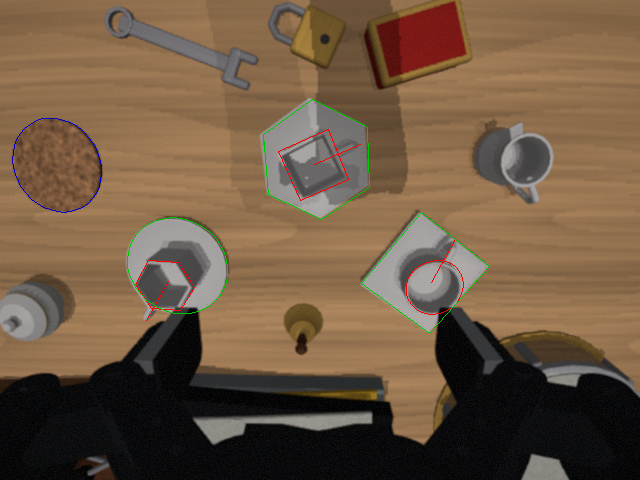

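The saucer and mat outlines fit well, at about (177,265), (315,158), (424,271) and (57,165). The cup overlays need a closer look, so I'll enlarge them.

```bash
python3 - <<'E'
from h import *
import json
c=json.load(open("w1.json")); p=cv2.imread("pics/w1.png")
big=cv2.resize(p,None,fx=4,fy=4,interpolation=cv2.INTER_CUBIC); models(big,c,E0,4)
def cut(x,y,w,h): return big[4*y:4*(y+h),4*x:4*(x+w)]
cv2.imwrite("pics/w1z.png",np.hstack([cut(130,225,66,110),cut(275,105,66,110),cut(392,225,66,110)]))
E
```

```text
(no output)
```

View pics/w1z.png

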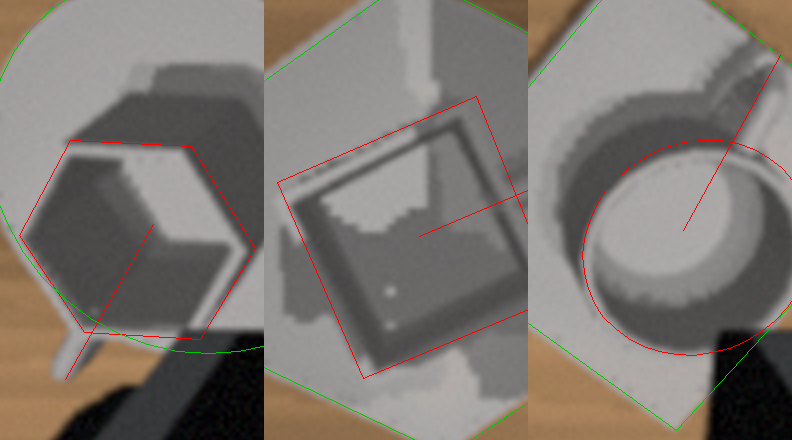

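The corrections are small: round +2 mm in x and +1.5 mm in y, square +1.5 mm in x and +3° yaw, hex +1 mm in x. I'll plan the first move, parking the hex cup on the mat, and the round cup after it.

```bash
cat >> h.py <<'E'
def pickplace(cup,src,zsrc,dst,zdst,zg,az=None):
    """src=(x,y,handle az); zsrc/zdst = height of cup origin; zg = TCP height above cup origin"""
    from cell import env,kin
    hi=.26; q0=np.array(env.get_state()["qpos"]); best=None
    for a in (src[2],src[2]+180):
        qs=[kin.inverse_kinematics([x,y,z],quat(a)) for x,y in(src[:2],dst[:2]) for z in(hi,.1)]
        print(a,[None if q is None else round(float(q[6]),2) for q in qs])
        if any(q is None for q in qs): continue
        k=max(abs(np.array(q)[6]) for q in qs)
        if best is None or k<best[0]: best=(k,a)
    a=best[1]; env.grip(.085)
    env.reach([*src[:2],hi],quat(a))
    env.movel([*src[:2],zsrc+zg],.12)
    env.grip(.04,35); s=env.get_state(); print("opening",s["opening"],"gf",s["gripper_force"])
    env.movel([*src[:2],zsrc+zg+.03],.05); print("lift",env.get_state()["opening"])
    env.movel([*src[:2],hi],.15)
    env.movel([*dst[:2],hi],.2)
    env.movel([*dst[:2],zdst+zg+.008],.12); env.dwell(.2)
    hit=env.movel([*dst[:2],zdst+zg-.003],.015,stop_force=4)
    s=env.get_state(); print("hit",hit,"z err",s["tcp_pos"][2]-zdst-zg,"F",np.round(s["force"],1),"xyerr",np.round(s["tcp_pos"][:2]-np.array(dst[:2]),4))
    env.grip(.085); env.dwell(.2)
    env.movel([*dst[:2],hi],.12); print("time",env.get_state()["time"],"az",a)
E0.update(hex=(.592,-.1355,-32),rnd=(.602,.1625,156),sq=(.466,.026,116))
E
python3 - <<'E'
from h import *
pickplace("hex",E0["hex"],.005,E0["mat"][:2],.006,.090)
from cell import env,camera,calibration
import json
c=calibration("wrist"); p,d=camera("wrist"); cv2.imwrite("pics/w2.png",p)
E=dict(E0,hex=(*E0["mat"][:2],-32)); models(p,c,E,1); cv2.imwrite("pics/w2o.png",p); json.dump({k:np.array(v).tolist() for k,v in c.items()},open("w2.json","w"))
E
```

```text
-32 [-1.27, -1.01, -0.99, -0.62]
148 [1.41, 1.51, 1.76, 1.95]
opening 0.055248527140381684 gf 38.01737844944
lift 0.05573101044957324
hit True z err 0.0005368311365600703 F [-0.2  0.9  5.1] xyerr [-0.  0.]
time 14.05 az -32
```

View pics/w2o.png

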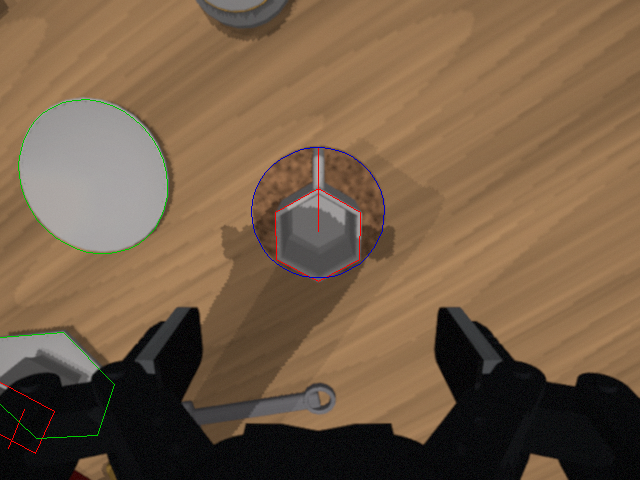

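The hex cup stands on the mat exactly where predicted (rim centre ~(318,232)), and the round saucer (~(93,176)) hasn't moved. Next the round cup goes to the round saucer, then the square cup to the square saucer.

```bash
python3 - <<'E'
from h import *
import json
from cell import env,camera,calibration
def shot(n,E):
    c=calibration("wrist"); p,d=camera("wrist"); cv2.imwrite(f"pics/{n}.png",p); models(p,c,E,1); cv2.imwrite(f"pics/{n}o.png",p); return p
pickplace("rnd",E0["rnd"],.005,E0["rndS"][:2],.005,.087)
E=dict(E0,hex=(*E0["mat"][:2],-32),rnd=(*E0["rndS"][:2],156)); a=shot("w3",E)
env.reach([.50,.07,.36],quat(180)); b=shot("w4",E)
cv2.imwrite("pics/w34.png",cv2.resize(np.vstack([a[:330],b[:330]]),None,fx=.9,fy=.9))
E
```

```text
156 [0.62, 0.65, 1.03, 0.84]
336 [-1.62, -1.5, -1.15, -1.02]
opening 0.06416935683445839 gf 39.9759639124386
lift 0.0645356959746919
hit True z err 0.0008253013530832576 F [-1.1 -0.7  5. ] xyerr [-0.  0.]
time 25.6667 az 156
```

View pics/w34.png

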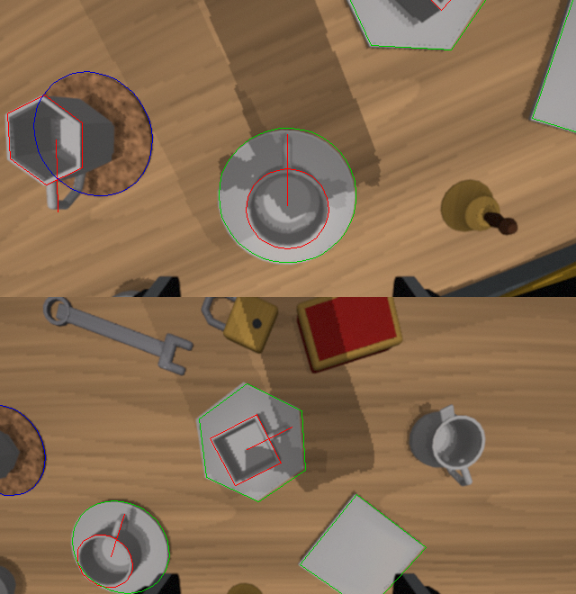

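The round cup is centred on the round saucer (top panel, ~(287,205)). The square saucer and square cup overlays also fit, so I'll carry on.

```bash
python3 - <<'E'
from h import *
from cell import env,camera,calibration
def shot(n,E):
    c=calibration("wrist"); p,d=camera("wrist"); cv2.imwrite(f"pics/{n}.png",p); models(p,c,E,1); return p
pickplace("sq",E0["sq"],.005,E0["sqS"][:2],.005,.089)
E=dict(E0,hex=(*E0["mat"][:2],-32),rnd=(*E0["rndS"][:2],156),sq=(*E0["sqS"][:2],116)); a=shot("w5",E)
pickplace("hex",E["hex"],.006,E0["hexS"][:2],.005,.090)
E["hex"]=(*E0["hexS"][:2],-32); b=shot("w6",E)
cv2.imwrite("pics/w56.png",cv2.resize(np.vstack([a[:330],b[:330]]),None,fx=.9,fy=.9))
env.reach([.50,.03,.40],quat(180)); p=shot("w7",E)
cv2.imwrite("pics/w7o.png",p)
print(env.get_state()["time"])
E
```

```text
116 [0.17, 0.02, -0.07, -0.14]
296 [-2.27, 2.88, 2.87, 2.72]
opening 0.05359729785269932 gf 36.86413764953613
lift 0.05337828050044892
hit True z err 0.0006134284968816323 F [-1.3  0.1  5.5] xyerr [-0.  0.]
time 37.1417 az 116
-32 [-1.61, -1.53, -2.3, -2.17]
148 [1.31, 1.16, 0.68, 0.47]
opening 0.05575137520327901 gf 37.97553777694702
lift 0.05571908388442821
hit True z err 0.0005138213793168256 F [-1.   0.1  5.5] xyerr [-0.  0.]
time 48.8 az 148
49.5417
```

View pics/w56.png

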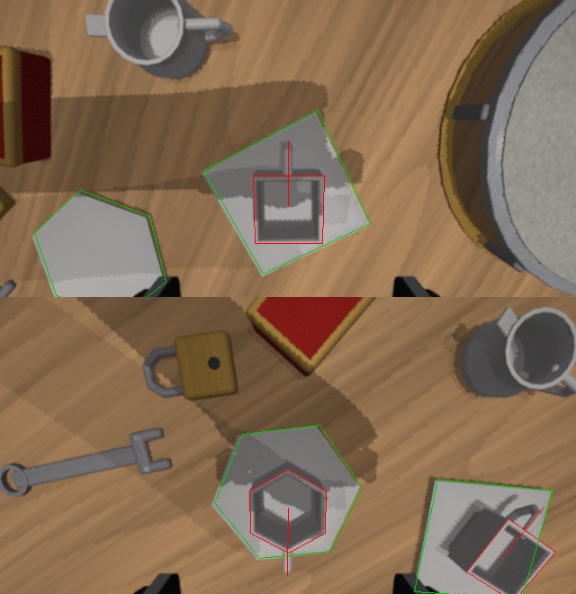

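View pics/w7o.png

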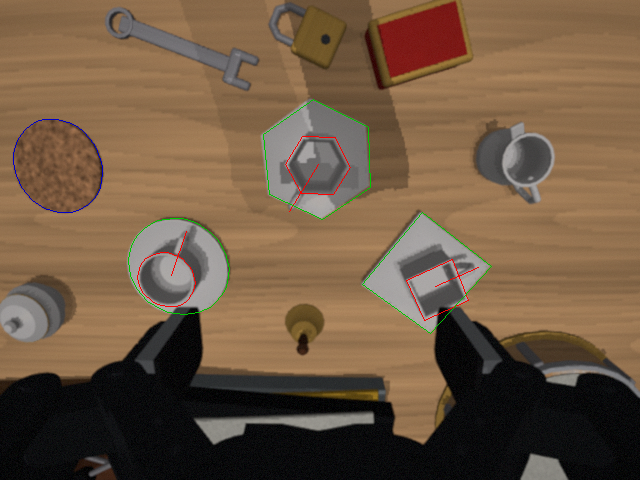

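All three cups match their predicted centred outlines: hex (318,165), round (167,279) and square (437,288). The saucers and bystanders have not moved, so I'm handing in.

```bash
python3 -c "
from cell import job
print(job.job_done())"
```

```text
the job is handed in; nothing more can be done
None
```

Job handed in at about 50 s: all three cups stand centred on their own saucers in the last wrist picture, with the saucers, sugar bowl, milk jug and bell unmoved; the hand-in call returned no verdict.

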